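# Find the rocking lunchbox cover and press it home

## Robot

A 6-joint arm with a two-finger parallel gripper is mounted at the origin on the work surface. World frame = base frame: x ahead of the robot, y to its left, z up, the work surface at z = 0. Lengths are in mm, angles in degrees, forces in N, time in s.
With the tool pointing down it reaches from about 300 to 850 mm from the base axis. Payload 4.2 kg.
Tool frame: the origin (TCP) lies on the mounting face of the last link; the fingertips stand 191 mm ahead of it and the grasp point (between the pads) lies 172 mm ahead of it; z points along the fingers, y is the direction in which the jaws open and shut (so a half turn about z gives the same grasp; the last joint's range is limited). The gripper opens to 91 mm and grips with 3 to 60 N. Pads are 32 mm wide; open, the fingers measure 118 mm over their backs; the gripper's body (76 mm by 178 mm) begins 60 mm behind the grasp point.
Start: joints at [-77.922, 18.312, 89.639, -0, 72.044, -1.146], TCP at [131.533, -559.752, 404.776] pointing down, gripper open.
Joint ranges: [-177.97, 177.97], [-48.28, 115.42], [12.27, 149.76], [-77.06, 257.06], [2.81, 150.46], [-146.56, 146.56]. Speed limits (degrees/s): [147.25, 147.25, 180, 180, 180, 180].

## Interface

Orientations are given as [roll, pitch, yaw] about the fixed x, y, z axes, in that order (R = Rz(yaw) Ry(pitch) Rx(roll)).
In Python, from workcell import env gives the robot as it stands.
- The arm moves only by the shell command python3 -m handwheel 'ROWS' [FORCE]. ROWS is JSON, a list of rows, each an object with "gripper": the opening in per cent of the stroke, from 0 (shut) to 100 (fully open); "travel": the shift along the tool's x, y, z in m, a list of three; "twist": the turn about the tool's z in rad. In form: [{"gripper": gripper, "travel": [x, y, z], "twist": twist}, ...]. A call has 1 to 5 rows; each row shifts and turns the commanded pose from where the row before left it, along the tool's axes as they then stand; what a row does not reach is not made up. A row lasts 1/12 s, in which the tool goes at most 41.7 mm and 7.16 degrees, less where a joint would pass 70% of its speed; a pose out of reach is approached as far as the arm can. A call with a gripper value outside its range is refused whole. The fingers move at their own pace and stop on an object; FORCE is the grip in N (left out, the last holds). Time passes only in rows, so rows that do not move let the fingers close. It gives the time, the measured TCP pose, the force and the opening at its end, in the units of the state.
- env.state(): the state, without advancing time (a new reading comes with each control period).
- env.grab_frame(name): name is "side" or "top"; returns a dict with "frame" (400x640x3 uint8, red, green, blue), "intrinsics" (3x3 intrinsics, pixels), "extrinsics" (4x4, takes a point from camera to world coordinates). Camera axes: x right, y down, z forward; pixel columns grow to the right and rows downward; lengths in mm; the calibration is good to about 2 mm. A picture is of the moment at which its call begins. There is no depth.
- env.job_done(): hands the job in, once; it reports no verdict.
Trained networks look in the newest picture that a camera, given by its name, has taken for a name from the list of things; names that differ only in an ending like _2 or _b are one class to them, and where a whole thing is asked for, a point or a joint stands for the part that bears it (a point fixed in the world has none). Each returns a list of dicts, best first, with "confidence" (0 to 1); they miss things now and then, are a little off and sometimes report something else, mostly with a low value. They report only what shows in the picture. A call takes as long as a camera call.
- env.trace(camera, thing): "pixels" (400x640 bool, what is visible of it) and "uv" ([column, row] in pixels, amid what is visible of it).
- env.pinpoint(camera, thing): "uv" ([column, row] in pixels: a listed point, or the origin of a listed thing).
The state is a dict: "time_s": time; "qpos": joint angles; "qvel": joint speeds; "effort": joint torques, N m; "ee_pos": TCP position; "ee_rot": TCP orientation; "force": force on the tool from outside, world axes, zero at the start; "torque": the same for the moment, N m; "gripper_width": finger opening in mm.
Only numpy, scipy, OpenCV 4.12 (cv2) and the standard library are available. Lean on these libraries where they do the work, as an engineer would, in place of code of your own. Each camera call takes 0.05 s, during which the arm holds its last target. There are 200 camera calls.

## Task

One of the four identical covers in the purple lunchbox is not pressed home. With closed fingertips press lightly near an end of one cover after another until you feel the one that rocks, then press that one firmly down in its middle until it is fully home and sits level like the others. Do not press hard on the covers that are already home, do not prise up or lift any cover, and leave the other things on the worktop where they are.

Things in the scene. Friction and masses are not known exactly. Their poses are not given: they have to be found in the camera images.
- lunchbox: Purple plastic lunchbox tray, 216 (its x) by 250 (its y) by 50 mm high, fixed, may be turned. Origin: centre of underside, z up. In it four white inserts, each with an identical lilac press-in cover, 87 (box x) by 111 (box y) by 5 mm, flat on top, a thin pull tab at the middle of its -x edge. Exactly one cover, in a different place each time, is not pressed home.
- well_1 (a point): Place 1 of four: middle of the top face of a cover that is home there, 57 mm above the worktop, at box x -46, y 58 mm. A home cover lies firm on its insert's rim; any insert sinks evenly with its cover, about 0.13 mm per newton, on a soft foot. 18 N on a home cover is too hard: try covers slowly with 3 to 5 N.
- well_2 (a point): Place 2, likewise, at box x -46, y -58 mm. The loose cover stands level but 3 to 4 mm higher (top at 60 to 61 mm) and rocks end to end, about its own x axis: 2 to 4 N pressed 36 mm from its middle along box y tips that end down about 2.5 mm until it meets the rim; let go, it springs back level.
- well_3 (a point): Place 3, likewise, at box x 54, y 58 mm. Pressing near an end does not seat the loose cover; about 16 to 20 N straight down at its middle pushes it down those 3 to 4 mm past its gasket; it stays where it is pushed. Meanwhile its insert sinks 2 mm on its foot and rises again after.
- well_4 (a point): Place 4, likewise, at box x 54, y -58 mm. Which of the four places has the loose cover is not told.
- loose_seat (a joint): How far the loose cover has been pressed down at its middle: 0 to 0.0008 standing proud as found, 0.004 m fully home. The reading does not tell which place it is in.
- loose_rock (a joint): Rocking angle of the loose cover, rad: 0 level, about +-0.06 to 0.08 when one end is pressed to the rim (positive: its +y end up). The reading does not tell which place it is in; it moves when that cover is pressed near an end.
- home1_seat (a joint): The same seat travel of one of the three covers that are home: 0.004 m is home, near 0 is prised up. Which place it is in is not told.
- home2_seat (a joint): The same seat travel of one of the three covers that are home: 0.004 m is home, near 0 is prised up. Which place it is in is not told.
- home3_seat (a joint): The same seat travel of one of the three covers that are home: 0.004 m is home, near 0 is prised up. Which place it is in is not told.
- box_lid: The lunchbox's purple outer lid, loose, 220 by 254 by 14 mm, lying flat beyond the box. Origin: centre of underside.
- spoon: Steel spoon, 170 mm, lying left of the box, along the box's x. Leave it.
- fork: Bamboo fork, 175 mm by 24 by 5 mm, lying right of the box. Origin: near its middle, underside. Leave it.
- alu_box: Closed aluminium food container, 120 by 165 by 56 mm, left of the spoon. Origin: centre of underside. Leave it.
- flask: Steel drinking flask with black cap, 68 mm across, 190 mm tall, standing right of the box. Origin: centre of underside. Leave it.
- dip_pot: Small white dip pot with green lid, 62 mm across, 40 mm tall, right of the box. Origin: centre of underside. Leave it.
- apple: Red apple, 74 mm across, right of the box. Origin: underside. Leave it.

How it is judged (in metres and radians):
On the way:
1. the loose cover, still unseated, is felt to rock: pressed near an end it tips by more than 0.03 rad (value of joint loose_seat below 0.002 m and (value of joint loose_rock above 0.03 rad or value of joint loose_rock below -0.03 rad)), for 0.1 s.
At the end, for the whole second after the job is handed in: All four covers are fully home (seat travel at least 3.3 mm of 4), the one that was loose level within 0.02 rad, and left so (value of joint each of loose_seat, home1_seat, home2_seat, home3_seat above 0.0033 m and value of joint loose_rock between -0.02 and 0.02 rad); the robot touches nothing.
It fails at once if a cover that was already home is pressed with more than 18 N (contact force between the arm and home1_rock_c0 above 18 N or contact force between the arm and home2_rock_c0 above 18 N or contact force between the arm and home3_rock_c0 above 18 N).
It fails at once if a cover is prised up or lifted (value of joint loose_seat below -0.0015 m or value of joint any of home1_seat, home2_seat, home3_seat below 0.0025 m).
It fails at once if another thing on the worktop is shifted by more than 15 mm or lifted (distance of any of box_lid, spoon, fork, alu_box, flask, dip_pot, apple from where it was at the start of the episode above 0.015 m).
It also fails if it takes over 48 s, if anything falls off the work surface, if the arm or the gripper's body presses on something with over 40 N, if the wrist force passes 120 N, or if a joint passes its speed limit or range.

## Working session

There is one attempt and no reset: what is moved stays moved. The work goes in short steps, Python scripts to look and compute and a shell command to move; the robot and the scene stay as the last step left them, time stands still between calls to the robot, and variables do not carry over. Pictures are saved under pics/ and viewed, about 8 in all and at most 12, crops included, and the job is handed in when it is done.

```bash
mkdir -p pics
cat > h.py <<'E'
import numpy as np,cv2
from workcell import env
def back(f,uv,z):
    K=np.array(f["intrinsics"]);T=np.array(f["extrinsics"])
    d=T[:3,:3]@np.linalg.solve(K,[uv[0],uv[1],1]);o=T[:3,3]
    return o+d*(z-o[2])/d[2]
E
python3 - <<'E'
from h import *
for n in("top","side"):
    f=env.grab_frame(n);cv2.imwrite(f"pics/{n}0.png",f["frame"][:,:,::-1])
    for w in("well_1","lunchbox"):
        for r in env.pinpoint(n,w): print(n,w,np.round(r["uv"],1),round(r["confidence"],2),back(f,r["uv"],57 if w!="lunchbox" else 0).round(1))
    if n=="top":
        for r in env.trace(n,"lunchbox"):
            print(r["confidence"],r["pixels"].sum(),cv2.minAreaRect(np.argwhere(r["pixels"])[:,::-1].astype(np.float32)))
        c=[back(f,p,50) for p in cv2.boxPoints(cv2.minAreaRect(np.argwhere(env.trace(n,"lunchbox")[0]["pixels"])[:,::-1].astype(np.float32)))]
        print(np.round(c,1))
    print(np.round(f["extrinsics"],2))
s=env.state();print(s)
E
```

```text
top well_1 [381.7 210. ] 0.71 [ 567.  -169.2   57. ]
top lunchbox [364.4 232.5] 0.7 [ 504.7 -118.1    0. ]
0.68 1649 ((364.5, 230.0), (85.0, 74.0), 0.0)
0.3 628 ((450.9000549316406, 204.7999725341797), (21.913467407226562, 33.98823165893555), 63.43495178222656)
[[ 400.    19.2   50. ]
 [ 627.1   12.    50. ]
 [ 618.5 -251.    50. ]
 [ 392.4 -236.9   50. ]]
[[-3.00000e-02 -9.80000e-01  1.70000e-01  3.74470e+02]
 [-1.00000e+00  3.00000e-02  1.00000e-02  1.53300e+01]
 [-2.00000e-02 -1.70000e-01 -9.90000e-01  1.48606e+03]
 [ 0.00000e+00  0.00000e+00  0.00000e+00  1.00000e+00]]
side well_1 [310.4 212.7] 0.6 [561.9 -62.   57. ]
side lunchbox [294.2 244.8] 0.64 [ 511.4 -113.2    0. ]
[[ 9.9000e-01 -1.1000e-01  1.2000e-01  4.6409e+02]
 [-1.6000e-01 -6.2000e-01  7.7000e-01 -9.4169e+02]
 [-1.0000e-02 -7.8000e-01 -6.3000e-01  8.2745e+02]
 [ 0.0000e+00  0.0000e+00  0.0000e+00  1.0000e+00]]
{'time_s': 0.4, 'qpos': array([-7.79220441e+01,  1.83188433e+01,  8.96489380e+01, -1.05929345e-03,
        7.20449524e+01, -1.14708614e+00]), 'qvel': array([-1.32330214e-01, -5.02374048e-05, -1.32735447e-01, -6.25959380e-02,
       -5.72140350e-02, -6.64467615e-02]), 'effort': array([-3.27201724e-04, -4.11894143e+01, -2.31915361e+01,  7.26634101e-02,
        3.97302804e-02, -4.45479395e-05]), 'ee_pos': array([ 131.52853185, -559.73151448,  404.63880435]), 'ee_rot': array([-1.79987249e+02,  7.52512670e-04,  1.32253688e+01]), 'force': array([-0.25682198,  0.09589232, -0.47338737]), 'torque': array([-0.00965836, -0.00541499, -0.02810117]), 'gripper_width': 91.18290916412427}
```

View pics/top0.png

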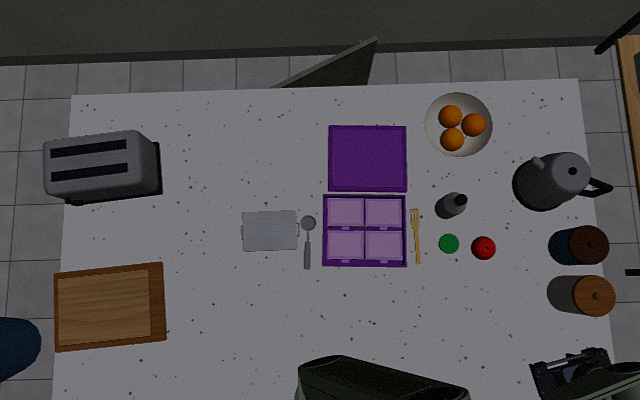

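View pics/side0.png

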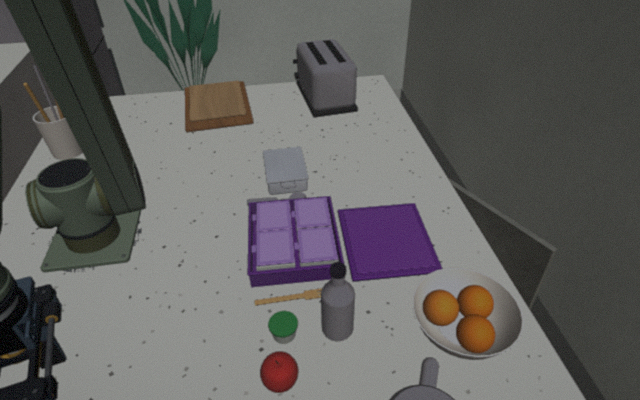

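The top view shows the box at about (364,230), with the tabs on the robot side, so box +x is roughly world +x. Next I'll fit the pose from the lilac covers.

Run:
```python
from h import *
f=env.grab_frame("top");im=f["frame"].astype(int)
m=env.trace("top","lunchbox")
sub=im[190:270,318:410]
r,g,b=sub[...,0],sub[...,1],sub[...,2]
lil=((g>85)&(b>g+15)).astype(np.uint8)
print(lil.sum(), sub[20,28],sub[20,2],sub[60,25])
n,l,st,c=cv2.connectedComponentsWithStats(lil,connectivity=4)
P=[]
for i in range(1,n):
    if st[i,4]>200: 
        uv=c[i]+[318,190];P.append(back(f,uv,57));print(st[i],uv,P[-1].round(1))
P=np.array(P)[:,:2]
if len(P)==4:
    W=np.array([[54,58],[54,-58],[-46,58],[-46,-58]],float)
    # sort: larger x first, then larger y
    o=np.argsort(-P[:,0]);o=np.r_[sorted(o[:2],key=lambda i:-P[i,1]),sorted(o[2:],key=lambda i:-P[i,1])];P=P[o]
    A=P-P.mean(0);B=W-W.mean(0);U,S,V=np.linalg.svd(B.T@A);R=V.T@U.T
    t=P.mean(0)-R@W.mean(0);print("yaw",np.degrees(np.arctan2(R[1,0],R[0,0])),"t",t,"res",(P-W@R.T-t).round(1).tolist(), "scale",S.sum()/(B**2).sum())
a=env.trace("top","flask")[0];print("flask",back(f,a["uv"],100))
cv2.imwrite("pics/lil.png",cv2.resize(np.hstack([lil*255]*1),None,fx=5,fy=5,interpolation=0))
```

```text
2787 [122  94 128] [121 120 126] [119  93 126]
[ 12  11  31  23 655] [345.23816794 211.64122137] [565.5 -57.4  57. ]
[ 50  11  31  23 666] [383.06006006 212.12912913] [ 560.3 -173.    57. ]
[ 12  43  31  24 690] [344.90289855 244.17681159] [466.2 -52.4  57. ]
[ 50  44  32  23 684] [383.77046784 245.01169591] [ 460.1 -169.7   57. ]
yaw -2.6027605221054544 t [ 509.02406088 -112.92222341] res [[-0.1, 0.1], [0.0, 0.3], [0.5, 0.5], [-0.4, -0.9]] scale 1.0025246638947387
flask [ 570.22844174 -371.4866394   100.        ]
```

```bash
python3 -m handwheel '[{"gripper":0,"travel":[0,0,0],"twist":0.12},{"gripper":0,"travel":[0,0,0],"twist":0.12}]' 10
```

```text
time_s: 0.72
ee_pos: [131.5, -559.7, 404.8]
ee_rot: [180.0, -0.0, -0.9]
force: [-0.5, 0.5, 0.7]
gripper_width: 80.9
```

```bash
python3 -m handwheel '[{"gripper":0,"travel":[0.0205,-0.022,0],"twist":0.03},{"gripper":0,"travel":[0.0205,-0.022,0],"twist":0},{"gripper":0,"travel":[0.0205,-0.022,0],"twist":0},{"gripper":0,"travel":[0.0205,-0.022,0],"twist":0},{"gripper":0,"travel":[0.0205,-0.022,0],"twist":0}]'
python3 -m handwheel '[{"gripper":0,"travel":[0.0205,-0.022,0],"twist":0},{"gripper":0,"travel":[0.0205,-0.022,0],"twist":0},{"gripper":0,"travel":[0.0205,-0.022,0],"twist":0},{"gripper":0,"travel":[0.0205,-0.022,0],"twist":0},{"gripper":0,"travel":[0.0205,-0.022,0],"twist":0}]'
python3 -m handwheel '[{"gripper":0,"travel":[0.0205,-0.022,0],"twist":0},{"gripper":0,"travel":[0.0205,-0.022,0],"twist":0},{"gripper":0,"travel":[0.0205,-0.022,0],"twist":0},{"gripper":0,"travel":[0.0205,-0.022,0],"twist":0},{"gripper":0,"travel":[0.0205,-0.022,0],"twist":0}]'
python3 -m handwheel '[{"gripper":0,"travel":[0.0205,-0.022,0],"twist":0},{"gripper":0,"travel":[0.0205,-0.022,0],"twist":0},{"gripper":0,"travel":[0.0205,-0.022,0],"twist":0},{"gripper":0,"travel":[0.0205,-0.022,0],"twist":0},{"gripper":0,"travel":[0.0205,-0.022,0],"twist":0}]'
cat >> h.py <<'E'
def boxxy():
    s=env.state();p=s["ee_pos"];a=np.radians(-2.6);d=p[:2]-[509,-112.9]
    return np.round([np.cos(a)*d[0]+np.sin(a)*d[1],-np.sin(a)*d[0]+np.cos(a)*d[1],p[2]-191],2),s["ee_rot"].round(2),s["force"].round(2),s["time_s"]
E
python3 -c "from h import *;print(boxxy())"
```

```text
time_s: 1.13
ee_pos: [238.3, -452.2, 404.9]
ee_rot: [180.0, -0.0, -2.3]
force: [0.4, -0.2, 0.1]
gripper_width: 47.5
time_s: 1.55
ee_pos: [345.1, -346.1, 405.0]
ee_rot: [180.0, -0.0, -2.3]
force: [0.7, -0.4, -0.0]
gripper_width: 14.2
time_s: 1.97
ee_pos: [451.9, -240.2, 405.0]
ee_rot: [180.0, -0.0, -2.2]
force: [0.3, -0.3, -0.0]
gripper_width: 0.4
time_s: 2.38
ee_pos: [558.7, -134.2, 404.8]
ee_rot: [180.0, -0.0, -2.2]
force: [0.1, -0.5, -1.0]
gripper_width: 0.8
(array([ 50.63, -19.06, 213.84]), array([ 1.7999e+02, -1.0000e-02, -2.2300e+00]), array([ 0.06, -0.45, -1.03]), 2.3833)
```

```bash
python3 -m handwheel '[{"gripper":0,"travel":[0.001,0.003,0.028],"twist":0},{"gripper":0,"travel":[0.001,0,0.028],"twist":0},{"gripper":0,"travel":[0,0,0.028],"twist":0},{"gripper":0,"travel":[0,0,0.028],"twist":0},{"gripper":0,"travel":[0,0,0.020],"twist":0}]'
python3 -m handwheel '[{"gripper":0,"travel":[0,0,0.010],"twist":0},{"gripper":0,"travel":[0,0,0],"twist":0},{"gripper":0,"travel":[0,0,0],"twist":0}]'
python3 - <<'E'
from h import *
print(boxxy())
for n,(a,b,c,d) in dict(top=(150,300,280,500),side=(150,330,200,400)).items():
    f=env.grab_frame(n);cv2.imwrite(f"pics/{n}1.png",cv2.resize(f["frame"][a:b,c:d,::-1],None,fx=3,fy=3,interpolation=2))
E
```

```text
time_s: 2.8
ee_pos: [559.1, -138.3, 270.4]
ee_rot: [-180.0, 0.2, -2.2]
force: [-0.6, -0.0, 0.6]
gripper_width: 0.8
time_s: 3.05
ee_pos: [560.1, -138.7, 263.1]
ee_rot: [180.0, -0.0, -2.2]
force: [0.2, 0.3, 0.2]
gripper_width: 0.2
(array([ 52.19, -23.49,  72.15]), array([ 1.7999e+02, -3.0000e-02, -2.2500e+00]), array([0.24, 0.34, 0.17]), 3.05)
```

View pics/side1.png

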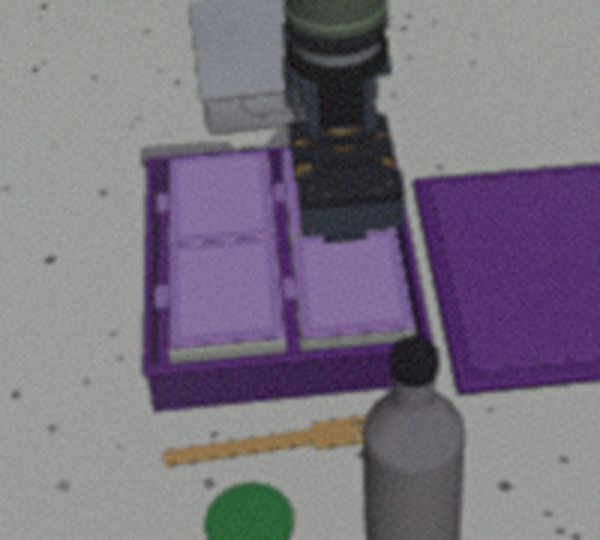

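The side view shows the closed fingertips over the inner end of place 4, at crop pixel (348,238). Next I lower slowly and watch the force.

```bash
python3 -m handwheel '[{"gripper":0,"travel":[0.002,-0.001,0.004],"twist":0.006},{"gripper":0,"travel":[0,0,0.004],"twist":0},{"gripper":0,"travel":[0,0,0.002],"twist":0},{"gripper":0,"travel":[0,0,0],"twist":0}]' | grep -E 'pos|force'
for i in 1 2 3; do python3 -m handwheel '[{"gripper":0,"travel":[0,0,0.0005],"twist":0},{"gripper":0,"travel":[0,0,0.0005],"twist":0},{"gripper":0,"travel":[0,0,0],"twist":0}]' | grep -E 'pos|force'; done
python3 -c "from h import *;print(boxxy())"
```

```text
ee_pos: [561.6, -137.6, 252.4]
force: [0.1, 0.2, 0.2]
ee_pos: [561.7, -137.7, 251.7]
force: [-0.5, 0.1, -0.1]
ee_pos: [561.7, -137.7, 250.7]
force: [-1.0, 0.5, 0.2]
ee_pos: [561.7, -137.7, 249.7]
force: [0.6, 0.2, -1.0]
(array([ 53.78, -22.35,  58.66]), array([180.  ,   0.  ,  -2.59]), array([ 0.58,  0.19, -0.96]), 4.2333)
```

```bash
python3 -m handwheel '[{"gripper":0,"travel":[0,0,0.0005],"twist":0},{"gripper":0,"travel":[0,0,0.0005],"twist":0},{"gripper":0,"travel":[0,0,0],"twist":0}]' | grep -E 'pos|force'
for i in 1 2 3; do python3 -m handwheel '[{"gripper":0,"travel":[0,0,0.0004],"twist":0},{"gripper":0,"travel":[0,0,0],"twist":0}]' | grep -E 'pos|force'; done
python3 -c "from h import *;print(boxxy())"
```

```text
ee_pos: [561.7, -137.7, 248.6]
force: [-0.7, 0.4, -0.3]
ee_pos: [561.8, -137.7, 248.3]
force: [0.0, -0.8, 0.4]
ee_pos: [561.8, -137.7, 248.0]
force: [0.3, -0.1, 0.4]
ee_pos: [561.8, -137.7, 247.8]
force: [-0.4, -0.3, 2.5]
(array([ 53.83, -22.37,  56.81]), array([ 1.7999e+02, -1.0000e-02, -2.5900e+00]), array([-0.38, -0.32,  2.48]), 4.9833)
```

Contact came only at about 57.0 mm and it was stiff, so place 4 is home. Next is the inner end of place 3.

```bash
python3 -m handwheel '[{"gripper":0,"travel":[0,0,-0.008],"twist":0},{"gripper":0,"travel":[0,-0.022,0],"twist":0},{"gripper":0,"travel":[0,-0.022,0],"twist":0},{"gripper":0,"travel":[0,0,0.001],"twist":0},{"gripper":0,"travel":[0,0,0.001],"twist":0}]' | grep -E 'pos|force'
for i in 1 2 3 4; do python3 -m handwheel '[{"gripper":0,"travel":[0,0,0.0005],"twist":0},{"gripper":0,"travel":[0,0,0.0005],"twist":0},{"gripper":0,"travel":[0,0,0],"twist":0}]' | grep -E 'pos|force'; done
python3 -c "from h import *;print(boxxy())"
```

```text
ee_pos: [563.8, -93.1, 253.9]
force: [0.5, 0.3, 0.6]
ee_pos: [563.7, -94.4, 252.4]
force: [0.2, -0.3, -0.2]
ee_pos: [563.7, -94.1, 251.4]
force: [0.5, -0.7, 0.2]
ee_pos: [563.7, -93.8, 250.4]
force: [1.2, 0.5, 0.0]
ee_pos: [563.7, -93.7, 249.4]
force: [-0.0, 0.8, -0.1]
(array([53.75, 21.64, 58.43]), array([ 1.80e+02,  1.00e-02, -2.59e+00]), array([-0.  ,  0.79, -0.09]), 6.4)
```

```bash
python3 -m handwheel '[{"gripper":0,"travel":[0,0,0.0005],"twist":0},{"gripper":0,"travel":[0,0,0.0005],"twist":0},{"gripper":0,"travel":[0,0,0],"twist":0}]' | grep -E 'pos|force'
for i in 1 2; do python3 -m handwheel '[{"gripper":0,"travel":[0,0,0.0004],"twist":0},{"gripper":0,"travel":[0,0,0],"twist":0}]' | grep -E 'pos|force'; done
python3 -c "from h import *;print(boxxy())"
```

```text
ee_pos: [563.7, -93.7, 248.4]
force: [0.2, -0.1, -0.5]
ee_pos: [563.7, -93.7, 248.1]
force: [0.7, -0.8, -0.2]
ee_pos: [563.7, -93.7, 247.9]
force: [-0.1, -0.0, 1.7]
(array([53.81, 21.62, 56.92]), array([ 1.7999e+02, -1.0000e-02, -2.5900e+00]), array([-0.06, -0.01,  1.73]), 6.9833)
```

Place 3 is home too. Next is the inner end of place 1, at box x -46, y 22.

```bash
python3 -m handwheel '[{"gripper":0,"travel":[0,0,-0.010],"twist":0},{"gripper":0,"travel":[-0.025,0,0],"twist":0},{"gripper":0,"travel":[-0.025,0,0],"twist":0},{"gripper":0,"travel":[-0.025,0,0],"twist":0},{"gripper":0,"travel":[-0.025,0,0],"twist":0}]' | grep -E 'pos|force'
python3 -m handwheel '[{"gripper":0,"travel":[0,0,0.002],"twist":0},{"gripper":0,"travel":[0,0,0.002],"twist":0},{"gripper":0,"travel":[0,0,0],"twist":0}]' | grep -E 'pos|force'
for i in 1 2 3 4; do python3 -m handwheel '[{"gripper":0,"travel":[0,0,0.0005],"twist":0},{"gripper":0,"travel":[0,0,0.0005],"twist":0},{"gripper":0,"travel":[0,0,0],"twist":0}]' | grep -E 'pos|force'; done
python3 -c "from h import *;print(boxxy())"
```

```text
ee_pos: [462.9, -89.1, 258.3]
force: [0.8, -0.2, 0.8]
ee_pos: [464.5, -89.4, 254.2]
force: [0.2, -0.3, -0.5]
ee_pos: [464.6, -89.3, 252.6]
force: [0.8, -0.2, -0.6]
ee_pos: [463.9, -89.2, 251.6]
force: [0.7, 0.4, 1.2]
ee_pos: [463.8, -89.2, 250.6]
force: [0.0, -0.0, 0.5]
ee_pos: [463.8, -89.2, 249.7]
force: [-0.1, 0.3, -0.5]
(array([-46.24,  21.6 ,  58.66]), array([ 1.80e+02,  1.00e-02, -2.59e+00]), array([-0.15,  0.29, -0.51]), 8.65)
```

```bash
python3 -m handwheel '[{"gripper":0,"travel":[0,0,0.0005],"twist":0},{"gripper":0,"travel":[0,0,0.0005],"twist":0},{"gripper":0,"travel":[0,0,0],"twist":0}]' | grep -E 'pos|force'
for i in 1 2 3; do python3 -m handwheel '[{"gripper":0,"travel":[0,0,0.0004],"twist":0},{"gripper":0,"travel":[0,0,0],"twist":0}]' | grep -E 'pos|force'; done
python3 -c "from h import *;print(boxxy())"
```

```text
ee_pos: [463.8, -89.2, 248.7]
force: [0.7, 0.4, 0.3]
ee_pos: [463.8, -89.2, 248.3]
force: [-0.1, -0.5, 0.1]
ee_pos: [463.9, -89.2, 248.0]
force: [-0.0, -0.3, 1.3]
ee_pos: [463.9, -89.3, 247.7]
force: [-0.3, -0.1, 2.3]
(array([-46.17,  21.58,  56.72]), array([ 1.7999e+02, -1.0000e-02, -2.5900e+00]), array([-0.33, -0.06,  2.29]), 9.4)
```

Place 1 is home, which leaves place 2. I'll check its inner end at y -22.

```bash
python3 -m handwheel '[{"gripper":0,"travel":[0,0,-0.010],"twist":0},{"gripper":0,"travel":[0,0.022,0],"twist":0},{"gripper":0,"travel":[0,0.022,0],"twist":0},{"gripper":0,"travel":[0,0,0.002],"twist":0},{"gripper":0,"travel":[0,0,0.001],"twist":0}]' | grep -E 'pos|force'
for i in 1 2 3 4; do python3 -m handwheel '[{"gripper":0,"travel":[0,0,0.0005],"twist":0},{"gripper":0,"travel":[0,0,0.0005],"twist":0},{"gripper":0,"travel":[0,0,0],"twist":0}]' | grep -E 'pos|force'; done
python3 -c "from h import *;print(boxxy())"
```

```text
ee_pos: [461.7, -133.7, 254.3]
force: [-0.2, -0.2, -0.5]
ee_pos: [461.7, -132.5, 253.3]
force: [-0.2, -0.5, -0.1]
ee_pos: [461.8, -132.9, 252.5]
force: [0.1, 1.1, 0.3]
ee_pos: [461.9, -133.1, 251.5]
force: [-0.1, -0.7, 0.2]
ee_pos: [461.9, -133.1, 250.6]
force: [0.4, 1.7, 1.0]
(array([-46.17, -22.35,  59.57]), array([-1.7999e+02, -1.0000e-02, -2.6000e+00]), array([0.43, 1.72, 0.96]), 10.8167)
```

```bash
for i in 1 2 3 4; do python3 -m handwheel '[{"gripper":0,"travel":[0,0,0.0005],"twist":0},{"gripper":0,"travel":[0,0,0],"twist":0}]' | grep -E 'pos|force'; done
python3 -c "from h import *;print(boxxy())"
```

```text
ee_pos: [461.9, -133.1, 250.1]
force: [-0.4, 1.6, 2.3]
ee_pos: [461.9, -133.1, 249.6]
force: [-0.2, 1.6, 2.7]
ee_pos: [461.9, -133.1, 249.2]
force: [-1.1, 2.6, 4.1]
ee_pos: [461.9, -133.1, 248.9]
force: [-0.1, 3.3, 6.4]
(array([-46.14, -22.29,  57.86]), array([-1.7999e+02, -2.0000e-02, -2.6000e+00]), array([-0.1 ,  3.3 ,  6.37]), 11.4833)
```

Place 2 rocks: contact at about 60 mm at 1–3 N, stiffening near 58 mm when the end meets the rim. Now I release it and move over its middle.

```bash
python3 -m handwheel '[{"gripper":0,"travel":[0,0,0],"twist":0},{"gripper":0,"travel":[0,0,-0.008],"twist":0},{"gripper":0,"travel":[0,0.018,0],"twist":0},{"gripper":0,"travel":[0,0.018,0],"twist":0},{"gripper":0,"travel":[0,0,0.002],"twist":0}]' | grep -E 'pos|force'
python3 -m handwheel '[{"gripper":0,"travel":[0,0,0.001],"twist":0},{"gripper":0,"travel":[0,0,0],"twist":0},{"gripper":0,"travel":[0,0,0],"twist":0},{"gripper":0,"travel":[0,0,0],"twist":0}]' | grep -E 'pos|force'
for i in 1 2 3 4; do python3 -m handwheel '[{"gripper":0,"travel":[0,0,0.0005],"twist":0},{"gripper":0,"travel":[0,0,0.0005],"twist":0},{"gripper":0,"travel":[0,0,0],"twist":0}]' | grep -E 'pos|force'; done
python3 -c "from h import *;print(boxxy())"
```

```text
ee_pos: [460.6, -171.2, 255.2]
force: [-0.2, 0.3, 1.0]
ee_pos: [460.2, -168.6, 253.5]
force: [-0.1, 0.2, 0.1]
ee_pos: [460.2, -168.9, 252.5]
force: [0.5, -0.2, 0.2]
ee_pos: [460.2, -169.1, 251.6]
force: [-0.2, 0.3, 0.8]
ee_pos: [460.2, -169.1, 251.0]
force: [-1.4, 1.1, 5.5]
ee_pos: [460.2, -169.1, 250.5]
force: [-2.4, 1.9, 9.6]
(array([-46.16, -58.38,  59.47]), array([ 1.7999e+02, -3.0000e-02, -2.6000e+00]), array([-2.43,  1.95,  9.58]), 13.2333)
```

```bash
for i in 1 2 3 4 5 6; do python3 -m handwheel '[{"gripper":0,"travel":[0,0,0.0005],"twist":0},{"gripper":0,"travel":[0,0,0.0005],"twist":0},{"gripper":0,"travel":[0,0,0],"twist":0}]' | grep -E 'pos|force'; done
python3 -c "from h import *;print(boxxy())"
```

```text
ee_pos: [460.2, -169.1, 250.0]
force: [-2.8, 1.7, 14.2]
ee_pos: [460.2, -169.1, 249.2]
force: [-4.5, 1.9, 14.2]
ee_pos: [460.2, -169.1, 248.3]
force: [-3.6, 1.7, 16.2]
ee_pos: [460.2, -169.1, 247.2]
force: [-3.5, 2.2, 15.2]
ee_pos: [460.2, -169.1, 246.2]
force: [-3.9, 2.6, 14.8]
ee_pos: [460.2, -169.1, 245.7]
force: [-4.3, 2.6, 19.4]
(array([-46.17, -58.36,  54.65]), array([ 1.7998e+02, -6.0000e-02, -2.5900e+00]), array([-4.35,  2.63, 19.39]), 14.7333)
```

```bash
for i in 1 2; do python3 -m handwheel '[{"gripper":0,"travel":[0,0,0.0005],"twist":0},{"gripper":0,"travel":[0,0,0.0003],"twist":0},{"gripper":0,"travel":[0,0,0],"twist":0}]' | grep -E 'pos|force'; done
python3 -c "from h import *;print(boxxy())"
```

```text
ee_pos: [460.2, -169.1, 245.3]
force: [-4.9, 2.9, 22.1]
ee_pos: [460.2, -169.1, 245.0]
force: [-6.2, 3.0, 26.2]
(array([-46.23, -58.35,  53.98]), array([ 1.7998e+02, -8.0000e-02, -2.6000e+00]), array([-6.23,  2.97, 26.18]), 15.2333)
```

The force now rises stiffly, so the cover has bottomed out. I'll lift off and lightly check both ends of place 2, expecting contact at about 57 mm.

```bash
python3 -m handwheel '[{"gripper":0,"travel":[0,0,-0.006],"twist":0},{"gripper":0,"travel":[0,0,-0.006],"twist":0},{"gripper":0,"travel":[0,-0.018,0],"twist":0},{"gripper":0,"travel":[0,-0.018,0],"twist":0},{"gripper":0,"travel":[0,0,0.002],"twist":0}]' | grep -E 'pos|force'
python3 -m handwheel '[{"gripper":0,"travel":[0,0,0.002],"twist":0},{"gripper":0,"travel":[0,0,0.001],"twist":0},{"gripper":0,"travel":[0,0,0.001],"twist":0},{"gripper":0,"travel":[0,0,0],"twist":0},{"gripper":0,"travel":[0,0,0],"twist":0}]' | grep -E 'pos|force'
python3 -c "from h import *;print(boxxy())"
```

```text
ee_pos: [461.6, -131.6, 252.0]
force: [-0.0, -0.4, -0.5]
ee_pos: [461.9, -133.7, 247.9]
force: [0.5, -0.0, 1.5]
(array([-46.16, -22.87,  56.92]), array([ 1.7999e+02,  1.0000e-02, -2.6300e+00]), array([ 0.53, -0.03,  1.47]), 16.0667)
```

Contact at the inner end is at 57 mm, so it is home there. Now the outer end at y -94.

```bash
python3 -m handwheel '[{"gripper":0,"travel":[0,0,-0.008],"twist":0},{"gripper":0,"travel":[0,0.024,0],"twist":0},{"gripper":0,"travel":[0,0.024,0],"twist":0},{"gripper":0,"travel":[0,0.023,0],"twist":0},{"gripper":0,"travel":[0,0,0],"twist":0}]' | grep -E 'pos|force'
python3 -m handwheel '[{"gripper":0,"travel":[0,0,0.002],"twist":0},{"gripper":0,"travel":[0,0,0.002],"twist":0},{"gripper":0,"travel":[0,0,0],"twist":0}]' | grep -E 'pos|force'
python3 -m handwheel '[{"gripper":0,"travel":[0,0,0.001],"twist":0},{"gripper":0,"travel":[0,0,0.001],"twist":0},{"gripper":0,"travel":[0,0,0],"twist":0}]' | grep -E 'pos|force'
for i in 1 2 3; do python3 -m handwheel '[{"gripper":0,"travel":[0,0,0.0005],"twist":0},{"gripper":0,"travel":[0,0,0.0002],"twist":0},{"gripper":0,"travel":[0,0,0],"twist":0}]' | grep -E 'pos|force'; done
python3 -c "from h import *;print(boxxy())"
```

```text
ee_pos: [459.0, -207.2, 256.7]
force: [0.7, -0.9, 0.3]
ee_pos: [458.3, -203.4, 251.6]
force: [-0.7, -0.1, 0.0]
ee_pos: [458.7, -203.6, 249.8]
force: [0.0, 0.3, 1.0]
ee_pos: [458.7, -204.0, 249.2]
force: [0.0, -0.2, -0.0]
ee_pos: [458.6, -204.1, 248.5]
force: [-0.1, -0.3, -0.8]
ee_pos: [458.7, -204.2, 247.9]
force: [-1.2, -0.9, 2.6]
(array([-46.15, -93.45,  56.93]), array([ 1.7999e+02, -1.0000e-02, -2.5900e+00]), array([-1.21, -0.87,  2.58]), 17.7333)
```

Both ends are level at 57 mm. I'll retreat straight up, take a look and hand in.

```bash
python3 -m handwheel '[{"gripper":0,"travel":[0,0,-0.01],"twist":0},{"gripper":0,"travel":[0,0,-0.03],"twist":0},{"gripper":0,"travel":[0,0,-0.03],"twist":0},{"gripper":0,"travel":[0,0,-0.03],"twist":0},{"gripper":0,"travel":[0,0,-0.03],"twist":0}]' | grep -E 'pos|force'
python3 -m handwheel '[{"gripper":0,"travel":[0,0,0],"twist":0},{"gripper":0,"travel":[0,0,0],"twist":0},{"gripper":0,"travel":[0,0,0],"twist":0}]' | grep -E 'pos|force'
python3 - <<'E'
from h import *
f=env.grab_frame("side");cv2.imwrite("pics/side2.png",cv2.resize(f["frame"][150:330,200:400,::-1],None,fx=3,fy=3,interpolation=2))
E
```

```text
ee_pos: [458.3, -204.0, 379.9]
force: [1.0, 0.1, -0.6]
ee_pos: [458.2, -203.9, 377.8]
force: [-0.7, 0.7, -0.8]
```

View pics/side2.png

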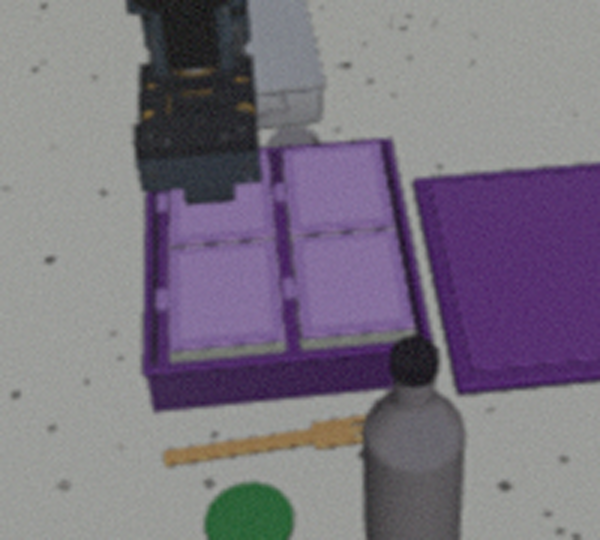

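The side view shows the gripper clear above the box, the covers even, and the fork, flask, pot and lid not visibly moved.

```bash
python3 -c "from h import *;print(env.job_done())"
```

```text
the job is handed in; nothing more can be done
None
```

The loose cover was at place 2. I pressed it home and handed the job in, with the last motion at about 18 s of the 48 s allowed.

- **Feeling for it:** I pressed lightly (1.7 to 2.5 N) near the inner ends of the covers at places 4, 3 and 1. All three met the fingertips firmly at about 57 mm, so they were home. The cover at place 2 met them at about 60 mm. It tipped softly at 1 to 3 N, then stiffened near 58 mm when its end reached the rim. The highest reading there was 6.4 N.
- **Pressing it home:** I pushed down at its middle. It gave way at about 14 to 16 N, then bottomed out stiffly at 26 N.
- **Last checks:** Light touches at both ends of place 2 afterwards met firm contact at about 57 mm, level like the others. The last picture shows the gripper clear of everything. The fork, flask, dip pot and lid look unmoved, but the apple was outside the picture and the spoon and aluminium container only partly in it. No check failed or disagreed. I had no joint readings, so the cover being home rests on contact heights and forces.

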